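# Clamp the glued wooden horse in the crank-driven gluing clamp

### The job

Fit the loose crank fully home onto the square shaft end of the gluing clamp, without forcing it down, and wind it clockwise (seen from above) until the sliding jaw holds the wooden horse firmly against the stop. Tighten by feel: let go once the crank clearly stiffens, as squeezing much harder crushes the fresh glue joint. Leave the crank on the shaft, do not touch the jaw, stop or horse with the robot, and leave the other things where they are.

Things in the scene. Friction and masses are not known exactly. Their poses are not given: they have to be found in the camera images.
- crank_hub (a point): Loose steel crank, 0.35 kg, lying flat, socket down. Point: centre of its hub, half-way up. The hub is a square block 36 x 36 mm, 40 mm tall, with an upright square through-hole 22 x 22 mm (sides parallel to the hub's). z is up along the hole; x points along the arm (22 mm wide, 12 mm thick, underside flush with the hub's) to the grip.
- crank_foot (a point): Centre of the hub's underside on the crank (20 mm below crank_hub), same axes.
- crank_grip (a point): Centre of the crank's upright wooden grip, axes as crank_hub: a round handle 26 mm thick and 57 mm tall, spinning freely on its pin, its axis 80 mm along x from the hub's axis; it reaches from 15 mm to 72 mm above the crank's underside (this point is 43.5 mm above it).
- shaft_end (a point): Middle of the top face of the clamp's upright square shaft, turning with it: 20 x 20 mm, sides along this point's x and y, tapering to 14 x 14 mm over the last 6 mm. It stands 32 mm proud of a round shoulder, 44 mm across, on which the crank's underside rests when fully home (crank_foot is then 32 mm below this point). Nothing else stands higher than the shoulder within the crank's sweep.
- jaw (a joint): Travel of the sliding jaw away from the spindle towards the stop, m, 0 fully open (as at the start). Geared to the spindle: 50 mm per full clockwise turn of the crank (seen from above). Clamping adds to the effort felt at the grip while turning: about 1 N at the grip for each 10 N of clamping.
- jaw_face (a point): Where the middle of the sliding jaw's cork face (90 mm wide, 46 mm tall) stands while its springs are relaxed; the face is carried on stiff springs that give a few mm under load, and this point moves with the jaw behind them. x points towards the stop. The jaw moves in a straight line along x on a wooden bed whose top is 20 mm above the table.
- stop_face (a point): On the fixed stop: where the middle of its cork face (90 mm wide, 46 mm tall, turned to the sliding jaw) stands when screwed fully in. The face is set out towards the jaw by 0 to 18 mm on adjusting screws, differently each time, and holds fast there; this point does not show by how much. x points away from the jaw.
- horse_mid (a point): Middle of the body of the wooden horse, a cut-out 36 mm thick (along x), 80 mm long and 65 mm tall, 0.25 kg, standing loose on the bed between jaw and stop, its flanks towards them, with some play. This point is 33 mm above its feet.
- clamp: The gluing clamp, fixed to the table: a wooden bed 320 x 120 x 20 mm and the grey gear housing, 75 mm tall. Origin on the table below the spindle's axis; x points along the bed from the spindle to the stop. The shaft's shoulder lies 79 mm above the table.
- spindle: The upright spindle that ends in the square shaft. Origin on its axis, 75 mm above the table. It turns stiffly: about 0.25 N m with no load, about 3 N at the crank's grip while it turns slowly, more when fast. When released it runs back a little if the jaw presses with more than about 30 N, until it presses with about that.
- crank: The crank. Origin at crank_foot.
- horse: The horse. Origin between its feet, z up.
- stop: The fixed stop. Origin at the foot of its face, 25 mm below stop_face.
- jar_mid (a point): Bystander: middle of a white glue jar, 60 mm across and 95 mm tall.
- cutout: Bystander: a thin wooden cut-out animal lying flat.
- basket: Bystander: an open plastic basket 130 x 180 x 90 mm, origin under its centre.
- mug: Bystander: a white cup 72 mm across and 85 mm tall, origin under its centre.
Not all that is in view belongs to the job. Leave any blue or purple look-alike of the crank alone. Leave any red or turquoise look-alike of the horse alone.

How it is judged:
On the way, in this order (a step that is already met when the one before it is completed fails the run):
1. the crank is fully home on the square shaft end (z of crank_foot in the frame of shaft_end below -0.027 m and horizontal distance between crank_foot and shaft_end below 0.005 m and value of joint jaw below 0.03 m), for 0.2 s.
2. the crank, still on the shaft, has been wound through a full turn (value of joint jaw above 0.05 m and z of crank_foot in the frame of shaft_end below -0.02 m), for 0.1 s.
At the end, for the whole second after the job is handed in: The horse stands upright (within 0.15 rad), at rest, held between jaw and stop with more than 10 N on each side; the crank is left at rest on the shaft, upright within 0.15 rad, its underside at least 24 mm below the shaft's end and within 6 mm of its axis (contact force between each of jaw, stop and horse above 10 N and z of crank_foot in the frame of shaft_end below -0.024 m and horizontal distance between crank_foot and shaft_end below 0.006 m and angle between each of crank, horse's own z axis and vertical below 0.15 rad and linear speed of crank below 0.03 m/s and linear speed of horse below 0.02 m/s); the robot touches nothing.
It fails at once if the horse is squeezed with more than 80 N (contact force between any of jaw, stop and horse above 80 N).
It fails at once if the crank is forced down on the shaft with more than 45 N before it is home (z of crank_foot in the frame of shaft_end above -0.02 m and contact force between crank and spindle above 45 N).
It fails at once if the robot touches the jaw, the stop or the horse (contact force between any of the fingers, the arm and jaw above 1 N or contact force between any of the fingers, the arm and stop above 1 N or contact force between any of the fingers, the arm and horse above 1 N).
It fails at once if a bystander is shifted by more than 30 mm (distance of any of jar_mid, cutout, basket, mug from where it was at the start of the episode above 0.03 m).
It also fails if it takes over 72 s, if anything falls off the work surface, if the arm or the gripper's body presses on something with over 40 N, if the wrist force passes 120 N, or if a joint passes its speed limit or range.

### The arm

A 7-joint arm with a two-finger parallel gripper is mounted at the origin on the work surface. World frame = base frame: x ahead of the robot, y to its left, z up, the work surface at z = 0. Lengths are in m, angles in rad, forces in N, time in s.
With the tool pointing down it reaches from about 0.4 to 0.85 m from the base axis. Payload 10.4 kg.
Tool frame: the origin (TCP) lies midway between the tips of the shut fingers; the grasp point (between the pads) lies 19 mm behind it; z points along the fingers, x is the direction in which the jaws open and shut, and the axes are right-handed (so a half turn about z gives the same grasp; the last joint's range is limited). The gripper opens to 85 mm and grips with 20 to 120 N. Pads are 22 mm wide; open, the fingers measure 114 mm over their backs; the gripper's body (76 mm by 85 mm) begins 54 mm behind the grasp point. The pads swing forward as they close: fully open they stand 13 mm farther back than shut.
Start: joints at [1.093, 0.332, -0.065, 1.46, 0.022, 1.35, -0.088], TCP at [0.275, -0.561, 0.231] pointing down, gripper open.
Joint ranges: [-2.6, 2.6], [-0.5, 2.12], [-1.47, 1.34], [0.16, 2.42], [-1.27, 4.41], [0.06, 2.06], [-2.6, 2.6]. Speed limits (rad/s): [2.22, 2.22, 2.79, 2.79, 3.14, 3.14, 3.14].

### API

Orientations are given as a unit quaternion [x, y, z, w].
In Python, from workcell import monitor, eyes, ticket, models gives the robot as it stands.
- The arm moves only by the tool servo_tool, never from a script. Its argument "motion" is a list of rows, each a list of 7 numbers: the opening, from 0 (shut) to 1 (fully open), then the shift along the tool's x, y, z in m, then the turn, a rotation vector about the tool's x, y, z in degrees. In form: [[fingers, tx, ty, tz, rx, ry, rz], ...]. A call has 1 to 20 rows; each row is the pose to reach, as a shift and turn from the pose commanded when the call began, along the tool's axes at that moment; what a row does not reach only later rows make up. A row lasts 1/8 s, in which the tool goes at most 62.5 mm and 10.7 degrees, less where a joint would pass 70% of its speed; a pose out of reach is approached as far as the arm can. A call with a gripper value outside its range is refused whole. The fingers move at their own pace and stop on an object; "grip_force" is the grip in N (left out, the last holds). Time passes only in rows, so rows that repeat a pose let the fingers close. It gives the time, the measured TCP pose, the force and the opening at its end, in the units of the state.
- monitor.get_obs(): the state, without advancing time (a new reading comes with each control period).
- eyes.camera(name): name is "scene" or "top" or "wrist"; returns (picture, depth): 400x640x3 uint8, blue, green, red; 400x640 float32, m along the optical axis (not along the pixel's ray), 0 where there is no reading.
- eyes.camera_info(name): a dict with "intrinsics" (3x3 intrinsics, pixels), "k1" (the pictures are not rectified: a ray, as slopes to the right and down, at radius r is drawn at 1 + k1 r^2 times it, then the intrinsics apply), "extrinsics" (4x4, takes a point from world to camera coordinates); the wrist camera has in their place "tool_from_camera" (4x4, takes a point from camera to tool coordinates, whose origin is the TCP and whose axes are the tool frame's). Camera axes: x right, y down, z forward; pixel columns grow to the right and rows downward; lengths in m; the calibration is good to about 2 mm. A picture is of the moment at which its call begins: read the wrist's pose just before it. camera_info takes no time and is no camera call.
- ticket.hand_in(): hands the job in, once; it reports no verdict.
Trained networks look in the newest picture that a camera, given by its name, has taken for a name from the list of things; names that differ only in an ending like _2 or _b are one class to them, and where a whole thing is asked for, a point or a joint stands for the part that bears it (a point fixed in the world has none). Each returns a list of dicts, best first, with "confidence" (0 to 1); they miss things now and then, are a little off and sometimes report something else, mostly with a low value. They report only what shows in the picture. A call takes as long as a camera call. They do not tell look-alikes from the thing itself.
- models.boxes_of(camera, thing): "point" ([x, y, z] in m, in the coordinates of the camera as it stood for that picture, good to about 4 mm: the middle of the surface that is visible of it).
The state is a dict: "clock": time; "joint_pos": joint angles; "joint_velocities": joint speeds; "tau": joint torques, N m; "position": TCP position; "ee_rot": TCP orientation; "ft_force": force on the tool from outside, world axes, zero at the start; "torque": the same for the moment, N m; "grip_width": opening from 0.0 (shut) to 1.0 (fully open).
Only numpy, scipy, OpenCV 4.12 (cv2) and the standard library are available. Lean on these libraries where they do the work, as an engineer would, in place of code of your own. Each camera call takes 0.05 s, during which the arm holds its last target. There are 200 camera calls.

## Working session

There is one attempt and no reset: what is moved stays moved. The work goes in short steps, Python scripts to look and compute and a tool call to move; the robot and the scene stay as the last step left them, time stands still between calls to the robot, and variables do not carry over. Pictures are saved under pics/ and viewed, about 8 in all and at most 12, crops included, and the job is handed in when it is done.

Besides the shell and the picture viewer there is one more tool, called after "Call:" as name([rows], argument=value, ...), one row to a line, values as JSON. servo_tool: Moves the arm, as the interface text tells. Its arguments: {"type":"object","properties":{"motion":{"type":"array"},"grip_force":{"type":"number"}},"required":["motion"]}

```bash
mkdir -p pics; ls; cat > h.py <<'E'
import numpy as np, cv2
from scipy.spatial.transform import Rotation as R
from workcell import monitor, eyes, ticket, models
def T_wc(name):
    i=eyes.camera_info(name)
    if 'extrinsics' in i: return np.linalg.inv(np.array(i['extrinsics']))
    o=monitor.get_obs(); T=np.eye(4); T[:3,:3]=R.from_quat(o['ee_rot']).as_matrix(); T[:3,3]=o['position']
    return T@np.array(i['tool_from_camera'])
def snap(name):
    T=T_wc(name); im,d=eyes.camera(name); return im,d,T
def world(name,d,T):
    """world xyz per pixel"""
    i=eyes.camera_info(name); K=np.array(i['intrinsics']); k1=i['k1']
    h,w=d.shape; u,v=np.meshgrid(np.arange(w),np.arange(h))
    x=(u-K[0,2])/K[0,0]; y=(v-K[1,2])/K[1,1]; a,b=x.copy(),y.copy()
    for _ in range(8):
        s=1+k1*(a*a+b*b); a,b=x/s,y/s
    P=np.stack([a*d,b*d,d],-1)
    W=P@T[:3,:3].T+T[:3,3]; W[d<=0]=np.nan; return W
def pix(name,p,T):
    i=eyes.camera_info(name); K=np.array(i['intrinsics']); q=np.linalg.inv(T)@np.append(p,1)
    x,y=q[:2]/q[2]; s=1+i['k1']*(x*x+y*y); return K[0,0]*x*s+K[0,2],K[1,1]*y*s+K[1,2]
E
python3 - <<'E'
from h import *
o=monitor.get_obs(); print({k:np.round(v,3).tolist() for k,v in o.items()})
for c in ['top','scene']:
    im,d,T=snap(c); cv2.imwrite(f'pics/{c}0.png',im); np.savez(f'{c}0.npz',im=im,d=d,T=T)
    for t in ['crank_hub','crank_grip','shaft_end','jaw_face','stop_face','horse_mid','jar_mid','cutout','basket','mug','clamp']:
        try:
            for r in models.boxes_of(c,t)[:4]:
                p=T[:3,:3]@np.array(r['point'])+T[:3,3]; print(c,t,round(r['confidence'],2),p.round(3),np.round(pix(c,p,T)))
        except Exception as e: print(c,t,e)
E
```

```text
pics
{'clock': 0.0, 'joint_pos': [1.093, 0.333, -0.065, 1.461, 0.022, 1.35, -0.089], 'joint_velocities': [0.001, -0.0, 0.0, 0.001, 0.001, -0.0, 0.0], 'tau': [-0.001, -62.545, 0.048, -39.16, 0.016, 0.01, 0.0], 'position': [0.274, -0.561, 0.231], 'ee_rot': [0.848, -0.529, -0.001, -0.0], 'ft_force': [-0.301, -1.422, -0.153], 'torque': [-0.003, 0.012, -0.041], 'grip_width': 1.002}
top crank_hub 0.92 [ 0.436 -0.437  0.03 ] [475. 251.]
top crank_hub 0.86 [ 0.576 -0.196  0.031] [394. 205.]
top crank_hub 0.62 [ 0.455 -0.276  0.032] [422. 244.]
top crank_grip 0.85 [ 0.449 -0.273  0.038] [421. 246.]
top crank_grip 0.78 [ 0.439 -0.433  0.032] [473. 250.]
top crank_grip 0.73 [ 0.578 -0.195  0.029] [394. 205.]
top crank_grip 0.34 [0.692 0.013 0.064] [328. 166.]
top shaft_end 0.65 [0.751 0.294 0.045] [240. 150.]
top shaft_end 0.57 [ 0.449 -0.272  0.039] [421. 246.]
top shaft_end 0.47 [0.531 0.051 0.079] [315. 217.]
top jaw_face 0.83 [0.588 0.052 0.065] [315. 199.]
top stop_face 0.67 [ 0.748 -0.013  0.067] [336. 149.]
top horse_mid 0.68 [0.692 0.013 0.062] [328. 167.]
top horse_mid 0.56 [ 0.742 -0.
[... 897 characters left out ...]
89 0.048] [409. 274.]
scene jaw_face 0.8 [0.597 0.045 0.056] [332. 213.]
scene jaw_face 0.34 [ 0.451 -0.268  0.026] [250. 164.]
scene stop_face 0.62 [ 0.764 -0.007  0.066] [298. 256.]
scene horse_mid 0.88 [0.706 0.01  0.068] [310. 239.]
scene horse_mid 0.75 [0.589 0.282 0.044] [414. 230.]
scene horse_mid 0.69 [ 0.752 -0.164  0.046] [246. 244.]
scene jar_mid 0.77 [0.437 0.279 0.071] [421. 184.]
scene jar_mid 0.52 [ 0.448 -0.264  0.026] [252. 163.]
scene jar_mid 0.44 [0.636 0.491 0.022] [485. 263.]
scene cutout 0.59 [0.635 0.489 0.018] [484. 264.]
scene basket 0.63 [ 0.677 -0.42   0.042] [176. 205.]
scene mug 0.66 [0.738 0.289 0.047] [409. 276.]
scene clamp 0.71 [0.609 0.045 0.021] [331. 223.]
```

```bash
python3 - <<'E'
import cv2
im=cv2.imread('pics/top0.png')
c=im[120:290,180:500]; cv2.imwrite('pics/crop1.png',cv2.resize(c,None,fx=2.5,fy=2.5,interpolation=cv2.INTER_CUBIC))
E
```

```text
(no output)
```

View pics/crop1.png

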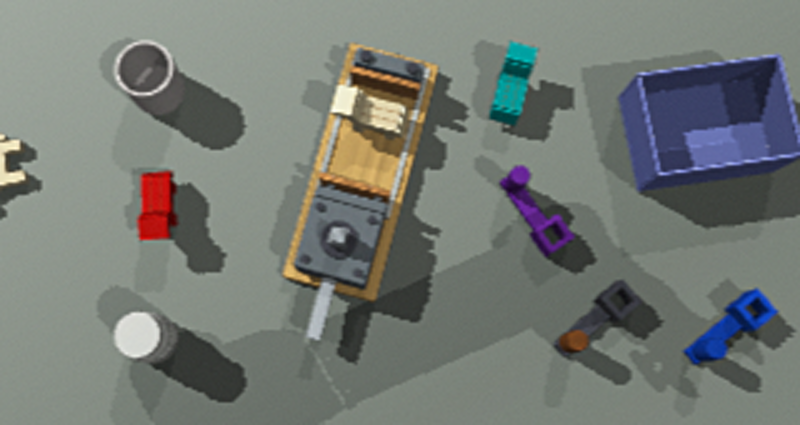

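The crop shows three cranks: the dark steel one with a wooden grip, hub at about px (428,240) and grip at about (409,257); a blue one at (475,251); and a purple one at (394,205). I choose the dark steel one. The shaft is at about px (315,215). The cream horse at (328,166) is in the clamp, and the red and turquoise ones are decoys.

```bash
cat >> h.py <<'E'
def goto(p,yaw=None):
    """shift/turn in tool axes; yaw = world angle of tool x, tool pointing straight down"""
    o=monitor.get_obs(); Rt=R.from_quat(o['ee_rot']); s=Rt.inv().apply(np.array(p)-o['position'])
    x=Rt.as_matrix()[:,0]; cur=np.degrees(np.arctan2(x[1],x[0]))
    if yaw is None: rv=np.zeros(3)
    else:
        y=(yaw-cur+90)%180-90+cur; c,s_=np.cos(np.radians(y)),np.sin(np.radians(y))
        M=np.array([[c,s_,0],[s_,-c,0],[0,0,-1]]); rv=np.degrees((Rt.inv()*R.from_matrix(M)).as_rotvec())
    print('from',np.round(o['position'],4),'yaw',cur.round(2),'shift mm',(s*1000).round(1),'rot',rv.round(2)); 
E
python3 - <<'E'
from h import *
z=np.load('top0.npz'); W=world('top',z['d'],z['T'])
for n,(u,v) in dict(hub=(428,240),grip=(409,257),shaft=(315,215)).items(): print(n,W[v-1:v+2,u-1:u+2].reshape(-1,3).round(3).tolist())
i=eyes.camera_info('wrist'); print(i)
goto([0.45,-0.26,0.26]); goto([0.45,-0.26,0.26],90)
E
```

```text
hub [[0.474, -0.301, 0.002], [0.474, -0.304, 0.004], [0.474, -0.306, 0.005], [0.47, -0.3, 0.005], [0.471, -0.304, 0.002], [0.471, -0.307, 0.002], [0.468, -0.301, -0.001], [0.467, -0.304, 0.002], [0.468, -0.308, -0.001]]
grip [[0.417, -0.223, 0.075], [0.417, -0.226, 0.074], [0.417, -0.229, 0.075], [0.414, -0.224, 0.072], [0.414, -0.227, 0.073], [0.414, -0.229, 0.077], [0.411, -0.224, 0.071], [0.411, -0.226, 0.074], [0.411, -0.229, 0.074]]
shaft [[0.534, 0.052, 0.116], [0.534, 0.049, 0.112], [0.534, 0.046, 0.115], [0.531, 0.052, 0.112], [0.532, 0.049, 0.111], [0.532, 0.046, 0.111], [0.529, 0.052, 0.11], [0.528, 0.049, 0.113], [0.528, 0.046, 0.114]]
{'intrinsics': array([[324.68889708,   0.        , 326.61914509],
       [  0.        , 324.68889708, 196.18577814],
       [  0.        ,   0.        ,   1.        ]]), 'k1': -0.037176352798971274, 'tool_from_camera': array([[ 9.99999764e-01, -4.94591488e-04, -4.77454541e-04,
        -5.28269545e-04],
       [ 6.14469839e-04,  9.54499743e-01,  2.98211103e-01,
        -7.56111967e-02],
       [ 3.08237564e-04, -2.98211326e-01,  9.54499822e-01,
        -1.42988218e-01],
       [ 0.00000000e+00,  0.00000000e+00,  0.00000000e+00,
         1.00000000e+00]])}
from [ 0.2746 -0.5615  0.2314] yaw -63.94 shift mm [-193.8 -290.   -28.7] rot [0. 0. 0.]
from [ 0.2746 -0.5615  0.2314] yaw -63.94 shift mm [-193.8 -290.   -28.7] rot [-0.000e+00 -1.000e-02  2.606e+01]
```

Call:
servo_tool([
  [1,-0.03,-0.04,-0.02,0,0,-10],
  [1,-0.06,-0.08,-0.03,0,0,-20],
  [1,-0.09,-0.12,-0.03,0,0,-30],
  [1,-0.12,-0.16,-0.03,0,0,-40],
  [1,-0.15,-0.2,-0.03,0,0,-50],
  [1,-0.18,-0.23,-0.03,0,0,-60],
  [1,-0.2,-0.26,-0.03,0,0,-70],
  [1,-0.21,-0.275,-0.03,0,0,-80],
  [1,-0.216,-0.279,-0.03,0,0,-90],
  [1,-0.216,-0.279,-0.03,0,0,-100],
  [1,-0.216,-0.279,-0.03,0,0,-100],
  [1,-0.216,-0.279,-0.03,0,0,-100],
])

```text
clock: 2.7
position: [0.4303, -0.245, 0.2614]
ee_rot: [0.952, 0.307, 0.0, 0.0]
ft_force: [0.8, 0.7, 0.6]
grip_width: 1.002
```

```bash
python3 - <<'E'
from h import *
im,d,T=snap('wrist'); cv2.imwrite('pics/w1.png',im); np.savez('w1.npz',im=im,d=d,T=T)
o=monitor.get_obs(); print(o['position'],o['clock'],o['joint_pos'])
for t in ['crank_hub','crank_grip']:
    for r in models.boxes_of('wrist',t)[:3]:
        p=T[:3,:3]@np.array(r['point'])+T[:3,3]; print(t,round(r['confidence'],2),p.round(3),np.round(pix('wrist',p,T)))
W=world('wrist',d,T)
print('table z',np.nanmedian(W[...,2]))
E
```

```text
[ 0.43029213 -0.24502311  0.2613457 ] 2.75 [ 0.84204315  0.05400362 -0.42910707  1.72965658  0.02300784  1.36270882
  1.03448633]
crank_hub 0.87 [ 0.435 -0.435  0.032] [246. 281.]
crank_hub 0.84 [ 0.58  -0.192  0.031] [453. 200.]
crank_hub 0.55 [ 0.452 -0.27   0.043] [329. 194.]
crank_grip 0.86 [ 0.449 -0.271  0.036] [327. 191.]
crank_grip 0.68 [ 0.579 -0.191  0.033] [453. 200.]
crank_grip 0.64 [ 0.438 -0.436  0.032] [247. 283.]
table z 0.0008413494953294631
```

View pics/w1.png

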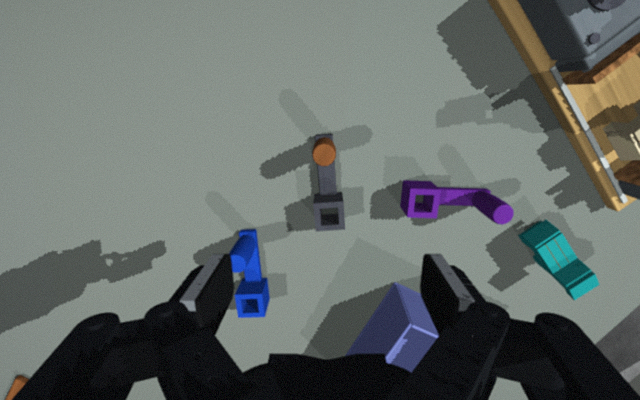

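The wrist view shows the steel crank with its hub at (329,213) and grip at (323,151). Blue is at (250,270) and purple at (450,200), both clear of the grasp.

```bash
cat >> h.py <<'E'
def fit(W,roi,zlo,zhi):
    u0,v0,u1,v1=roi; P=W[v0:v1,u0:u1].reshape(-1,3); P=P[(P[:,2]>zlo)&(P[:,2]<zhi)]
    r=cv2.minAreaRect((P[:,:2]*1000).astype(np.float32)); return P,r
E
python3 - <<'E'
from h import *
z=np.load('w1.npz'); W=world('wrist',z['d'],z['T'])
P,r=fit(W,(300,180,360,240),0.034,0.046); print('hub',len(P),P.mean(0).round(4),np.median(P[:,2]),r)
P,r=fit(W,(300,125,350,180),0.064,0.08); print('grip',len(P),P.mean(0).round(4),np.median(P[:,2]),r)
P,r=fit(W,(300,165,350,197),0.008,0.016); print('arm',len(P),P.mean(0).round(4),r)
E
```

```text
hub 621 [ 0.4676 -0.2934  0.04  ] 0.0403583944602971 ((468.32391357421875, -294.09405517578125), (35.86347579956055, 37.115543365478516), 40.1021728515625)
grip 451 [ 0.4163 -0.232   0.0719] 0.07227097681121986 ((416.7926025390625, -232.3121795654297), (24.04008674621582, 23.76970100402832), 48.631385803222656)
arm 560 [ 0.4449 -0.2662  0.0124] ((444.81817626953125, -264.9851379394531), (35.36871337890625, 40.06903076171875), 38.64300537109375)
```

```bash
python3 - <<'E'
from h import *
goto([0.530,0.050,0.22])
E
```

```text
from [ 0.4303 -0.245   0.2613] yaw 35.93 shift mm [ 253.8 -180.3   41.3] rot [0. 0. 0.]
```

Call:
servo_tool([
  [1,0.04,-0.028,0,0,0,0],
  [1,0.09,-0.064,0,0,0,0],
  [1,0.14,-0.1,0,0,0,0],
  [1,0.19,-0.135,0.01,0,0,0],
  [1,0.235,-0.165,0.03,0,0,0],
  [1,0.254,-0.18,0.041,0,0,0],
  [1,0.254,-0.18,0.041,0,0,0],
  [1,0.254,-0.18,0.041,0,0,0],
])

```text
clock: 3.85
position: [0.5298, 0.0491, 0.2205]
ee_rot: [0.951, 0.309, 0.0, 0.0]
ft_force: [-0.2, -0.3, -0.6]
grip_width: 0.998
```

```bash
python3 - <<'E'
from h import *
im,d,T=snap('wrist'); cv2.imwrite('pics/w2.png',im); np.savez('w2.npz',im=im,d=d,T=T)
W=world('wrist',d,T)
o=monitor.get_obs(); print(o['position'],o['ft_force'])
M=(W[...,2]>0.105)&(W[...,2]<0.118); ys,xs=np.nonzero(M); print(len(xs),np.median(xs),np.median(ys))
E
```

```text
[0.52990636 0.04877271 0.22070117] [-0.32798073 -0.66281648  1.01440291]
558 332.0 195.0
```

View pics/w2.png

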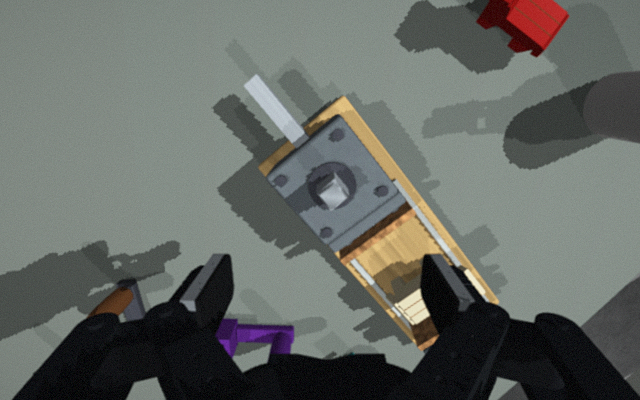

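Shaft top at about (333,190) on the shoulder, turned relative to the housing. Jaw to the lower right.

```bash
python3 - <<'E'
from h import *
z=np.load('w2.npz'); W=world('wrist',z['d'],z['T']); im=z['im']
for lo,hi in [(0.1085,0.118),(0.100,0.118),(0.09,0.118)]:
    P,r=fit(W,(300,160,365,225),lo,hi); print('shaft',len(P),P.mean(0).round(4),np.round(r[0],1),np.round(r[1],1),round(r[2],1))
P,r=fit(W,(255,100,410,260),0.069,0.078); print('housing',len(P),P.mean(0).round(4),np.round(r[0],1),np.round(r[1],1),round(r[2],1))
# shoulder ring: z near 0.079
Q=W[160:225,300:365].reshape(-1,3); Q=Q[(abs(Q[:,2]-0.079)<0.003)]; print('shoulder',len(Q),Q.mean(0).round(4))
c=im[150:230,290:380]; cv2.imwrite('pics/crop2.png',cv2.resize(c,None,fx=7,fy=7,interpolation=cv2.INTER_CUBIC))
E
```

```text
shaft 403 [0.5343 0.0502 0.111 ] [534.2  49.7] [17.3 17.8] 72.9
shaft 606 [0.5335 0.051  0.1093] [534.5  49.5] [20.4 20.3] 73.8
shaft 695 [0.533  0.0514 0.1074] [534.5  49.5] [20.4 20.3] 73.8
housing 7229 [0.5344 0.0519 0.0751] [549.2  45.4] [ 90.3 120.4] 74.9
shoulder 1526 [0.5348 0.049  0.0784]
```

View pics/crop2.png

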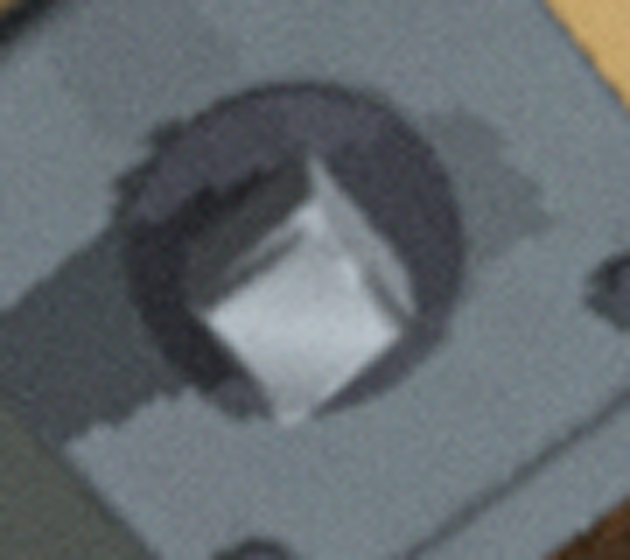

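```bash
python3 - <<'E'
from h import *
z=np.load('w2.npz'); T=z['T']
i=eyes.camera_info('wrist')
def ray(u,v,zz):
    K=i['intrinsics']; x=cv2.undistortPoints(np.array([[[u,v]]],float),K,np.array([i['k1'],0,0,0.]))[0,0]
    d=T[:3,:3]@[x[0],x[1],1]; return T[:3,3]+d*(zz-T[2,3])/d[2]
C=[ray(290+a/7-.5,150+b/7-.5,0.109) for a,b in [(205,310),(290,420),(405,325),(315,205)]]
print(np.mean(C,0).round(4))
for k in range(4):
    e=C[(k+1)%4]-C[k]; print(round(np.degrees(np.arctan2(e[1],e[0]))%90,1),np.linalg.norm(e).round(4))
# gradient-orientation, rectified at z=.109
g=cv2.cvtColor(z['im'],cv2.COLOR_BGR2GRAY)
def rect(cx,cy,zz,h,s=0.0005):
    n=int(2*h/s); xs=cx-h+s*np.arange(n); ys=cy-h+s*np.arange(n)
    m=np.array([[pix('wrist',[x,y,zz],T) for x in xs] for y in ys],np.float32); return cv2.remap(g,m[...,0],m[...,1],cv2.INTER_CUBIC)
for nm,cx,cy,zz,h in [('shaft',.5345,.0497,.107,.014)]:
    im=cv2.GaussianBlur(rect(cx,cy,zz,h),(0,0),1.5).astype(float); gx=cv2.Sobel(im,-1,1,0);gy=cv2.Sobel(im,-1,0,1)
    a=np.degrees(np.arctan2(gy,gx))%90; w=np.hypot(gx,gy); H,_=np.histogram(a,30,(0,90),weights=w**2); print(nm,(H/H.max()).round(2))
E
```

```text
[0.5343 0.0508 0.109 ]
72.1 0.0169
77.3 0.0179
72.3 0.018
80.7 0.018Traceback (most recent call last):
  File "<stdin>", line 17, in <module>
  File "<stdin>", line 15, in rect
  File "h.py", line 21, in pix
    i=eyes.camera_info(name); K=np.array(i['intrinsics']); q=np.linalg.inv(T)@np.append(p,1)
ValueError: time passes only in moves, steps and waits
```

```bash
python3 - <<'E'
from h import *
print(monitor.get_obs()['joint_pos'].round(2)); goto([0.468,-0.294,0.11],39.8)
E
```

```text
[ 0.46  0.2  -0.71  1.69  0.14  1.3   0.35]
from [0.5299 0.0488 0.2207] yaw 35.93 shift mm [-251.3  241.2  110.9] rot [ 0.05 -0.   -3.87]
```

Call:
servo_tool([
  [1,-0.03,0.028,0,0,0,0],
  [1,-0.07,0.067,0,0,0,-1],
  [1,-0.11,0.106,0,0,0,-2],
  [1,-0.15,0.144,0.02,0,0,-3],
  [1,-0.19,0.182,0.05,0,0,-3.9],
  [1,-0.23,0.22,0.08,0,0,-3.9],
  [1,-0.2513,0.2412,0.11,0,0,-3.9],
  [1,-0.2513,0.2412,0.11,0,0,-3.9],
  [1,-0.2513,0.2412,0.11,0,0,-3.9],
])

```text
clock: 5.03
position: [0.4688, -0.2928, 0.1112]
ee_rot: [0.94, 0.341, 0.0, 0.0]
ft_force: [-0.2, -0.6, 0.3]
grip_width: 1.0
```

```bash
python3 - <<'E'
from h import *
goto([0.468,-0.294,0.010],39.8)
E
```

```text
from [ 0.4688 -0.2928  0.1112] yaw 39.91 shift mm [ -1.4   0.3 101.2] rot [ 0.05 -0.03  0.11]
```

Call:
servo_tool([
  [1,0,0,0.03,0,0,0],
  [1,0,0,0.06,0,0,0],
  [1,0,0,0.085,0,0,0],
  [1,0,0,0.1,0,0,0],
  [0,0,0,0.1,0,0,0],
  [0,0,0,0.1,0,0,0],
  [0,0,0,0.1,0,0,0],
  [0,0,0,0.1,0,0,0],
  [0,0,0,0.1,0,0,0],
], grip_force=50)

```text
clock: 6.15
position: [0.4694, -0.2933, 0.0117]
ee_rot: [0.94, 0.342, 0.001, 0.001]
ft_force: [-0.5, 0.9, 7.1]
grip_width: 0.414
```

Call:
servo_tool([
  [0,0,0,-0.02,0,0,0],
  [0,0,0,-0.05,0,0,0],
  [0,0,0,-0.09,0,0,0],
  [0,0.02,-0.016,-0.13,0,0,-3],
  [0,0.05,-0.041,-0.16,0,0,-8],
  [0,0.09,-0.074,-0.17,0,0,-13],
  [0,0.13,-0.106,-0.17,0,0,-18],
  [0,0.17,-0.139,-0.17,0,0,-24],
  [0,0.21,-0.172,-0.17,0,0,-29],
  [0,0.24,-0.196,-0.17,0,0,-33],
  [0,0.26,-0.2126,-0.17,0,0,-35.2],
  [0,0.2712,-0.2217,-0.17,0,0,-35.2],
  [0,0.2712,-0.2217,-0.17,0,0,-35.2],
  [0,0.2712,-0.2217,-0.17,0,0,-35.2],
])

```text
clock: 7.9
position: [0.534, 0.0498, 0.1803]
ee_rot: [0.793, 0.609, -0.0, 0.0]
ft_force: [-0.1, -0.2, -4.6]
grip_width: 0.416
```

```bash
python3 - <<'E'
from h import *
goto([0.5344,0.050,0.18],75)
im,d,T=snap('wrist'); cv2.imwrite('pics/w3.png',im); np.savez('w3.npz',im=im,d=d,T=T)
print(monitor.get_obs()['joint_pos'].round(2))
E
```

```text
from [0.534  0.0498 0.1803] yaw 75.04 shift mm [0.3 0.4 0.3] rot [-0.    0.05  0.04]
[ 0.49  0.26 -0.77  1.73  0.19  1.23  0.99]
```

View pics/w3.png

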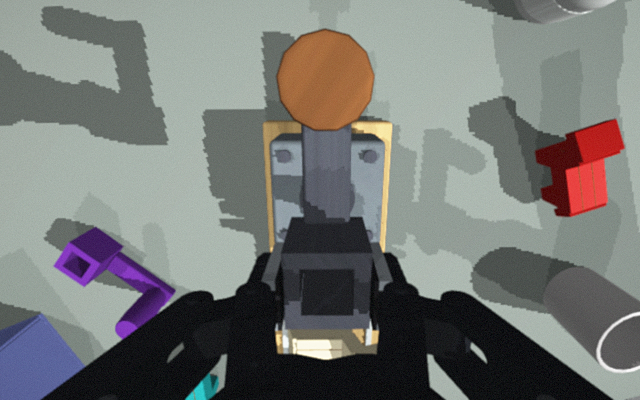

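The crank is held: grip at (325,80), hub at (327,280), arm straight along the tool axis. Now measuring its pose in hand.

```bash
python3 - <<'E'
from h import *
z=np.load('w3.npz'); W=world('wrist',z['d'],z['T'])
P,r=fit(W,(270,20,380,135),0.225,0.26); print('grip',len(P),P.mean(0).round(4),np.median(P[:,2]).round(4),np.round(r[0],1),np.round(r[1],1),r[2])
m=(P.max(0)+P.min(0))/2; print(m.round(4))
Q=W[205:330,270:385].reshape(-1,3); Q=Q[(Q[:,2]>.15)&(Q[:,2]<.23)]; H,e=np.histogram(Q[:,2],20); print(H,e.round(3))
A=W[135:215,290:365].reshape(-1,3); A=A[(A[:,2]>.15)&(A[:,2]<.22)]; print('arm',len(A),A.mean(0).round(4)); r=cv2.minAreaRect((A[:,:2]*1000).astype(np.float32)); print(r)
M=np.c_[A[:,:2],np.ones(len(A))]; print('arm tilt',np.linalg.lstsq(M,A[:,2],rcond=None)[0].round(3))
P,r=fit(W,(270,205,385,330),0.196,0.22); print('hub',len(P),P.mean(0).round(4),np.round(r[0],1),np.round(r[1],1),r[2])
E
```

```text
grip 7822 [0.4563 0.0702 0.241 ] 0.241 [456.6  70.3] [24. 24.] 50.833885192871094
[0.4565 0.0702 0.2405]
[  98  193  182  922  615  429  469  467  547  563  619  650 1725 3383
  200  224  694  138   46   17] [0.169 0.172 0.175 0.178 0.181 0.184 0.187 0.19  0.193 0.196 0.199 0.203
 0.206 0.209 0.212 0.215 0.218 0.221 0.224 0.227 0.23 ]
arm 3847 [0.4927 0.0606 0.181 ]
((493.6054992675781, 60.36091613769531), (22.041580200195312, 37.47102355957031), 75.2931137084961)
arm tilt [-0.002  0.002  0.182]
hub 8083 [0.531  0.0507 0.208 ] [534.   49.9] [48.4 37.4] 75.23919677734375
```

Call:
servo_tool([
  [0,0,0.0005,0.02,0,0,0],
  [0,0,0.0005,0.045,0,0,0],
  [0,0,0.0005,0.055,0,0,0],
  [0,0,0.0005,0.058,0,0,0],
  [0,0,0.0005,0.06,0,0,0],
  [0,0,0.0005,0.062,0,0,0],
])

```text
clock: 8.7
position: [0.535, 0.0512, 0.1189]
ee_rot: [0.793, 0.61, 0.0, 0.0]
ft_force: [-0.4, -0.4, -4.5]
grip_width: 0.415
```

Call:
servo_tool([
  [0,0,0,0.002,0,0,0],
  [0,0,0,0.004,0,0,0],
  [0,0,0,0.006,0,0,0],
  [0,0,0,0.006,0,0,0],
])

```text
clock: 9.2
position: [0.5344, 0.0508, 0.112]
ee_rot: [0.793, 0.61, -0.0, 0.0]
ft_force: [-1.3, -2.4, -5.5]
grip_width: 0.411
```

Call:
servo_tool([
  [0,-0.0006,-0.0002,0.002,0,0,0],
  [0,-0.0006,-0.0002,0.005,0,0,0],
  [0,-0.0006,-0.0002,0.008,0,0,0],
  [0,-0.0006,-0.0002,0.01,0,0,0],
])

```text
clock: 9.7
position: [0.5342, 0.0508, 0.1021]
ee_rot: [0.792, 0.61, 0.0, -0.0]
ft_force: [-1.4, -1.0, -3.1]
grip_width: 0.415
```

Call:
servo_tool([
  [0,0,0,0.003,0,0,0],
  [0,0,0,0.006,0,0,0],
  [0,0,0,0.009,0,0,0],
  [0,0,0,0.011,0,0,0],
  [0,0,0,0.012,0,0,0],
  [0,0,0,0.012,0,0,0],
])

```text
clock: 10.45
position: [0.5342, 0.0508, 0.0907]
ee_rot: [0.792, 0.61, -0.0, 0.0]
ft_force: [-2.5, -0.9, 2.2]
grip_width: 0.413
```

Call:
servo_tool([
  [1,0,0,0,0,0,0],
  [1,0,0,0,0,0,0],
  [1,0,0,0,0,0,0],
  [1,0,0,-0.02,0,0,0],
  [1,0,0,-0.06,0,0,0],
  [1,0,0,-0.1,0,0,0],
  [1,0,0,-0.12,0,0,0],
  [1,0,-0.03,-0.14,0,0,0],
  [1,0,-0.06,-0.14,0,0,0],
  [1,0,-0.08,-0.14,0,0,0],
  [1,0,-0.08,-0.14,0,0,0],
  [1,0,-0.08,-0.14,0,0,0],
])

```text
clock: 11.95
position: [0.4576, 0.071, 0.2311]
ee_rot: [0.793, 0.61, 0.0, 0.001]
ft_force: [-0.7, 0.2, -0.0]
grip_width: 1.005
```

```bash
python3 - <<'E'
from h import *
im,d,T=snap('wrist'); cv2.imwrite('pics/w4.png',im); np.savez('w4.npz',im=im,d=d,T=T)
W=world('wrist',d,T); Z=W[...,2]
goto([0.457,0.071,0.109])
for n,lo,hi in [('grip',.14,.165),('hubtop',.112,.13),('arm',.087,.1)]:
    m=((Z>lo)&(Z<hi)); m[260:]=0; ys,xs=np.nonzero(m); P=W[m]; ok=np.hypot(P[:,0]-.5,P[:,1]-.06)<.1; P=P[ok]
    r=cv2.minAreaRect((P[:,:2]*1000).astype(np.float32)); print(n,len(P),np.median(P,0).round(4),np.round(r[0],1),np.round(r[1],1),round(r[2],1))
E
```

```text
from [0.4576 0.071  0.2308] yaw 75.14 shift mm [ -0.2  -0.6 121.8] rot [0. 0. 0.]
grip 948 [0.4544 0.0713 0.151 ] [455.9  70.9] [24.3 24.1] 37.0
hubtop 285 [0.4522 0.0667 0.1172] [481.   64.7] [34.9 76.1] 75.1
arm 1004 [0.5027 0.0606 0.0913] [480.2  64.4] [35.7 77.4] 75.8
```

View pics/w4.png

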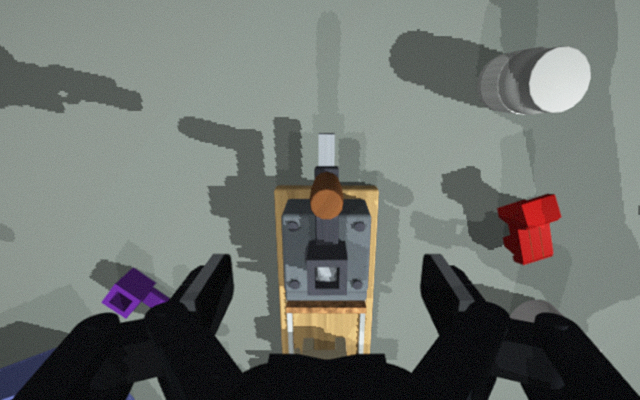

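Crank home: arm top reads 0.091 and grip top 0.151, which match a foot at 0.079. The shaft shows through the hub hole at (325,275). Next I grip the handle.

Call:
servo_tool([
  [0.65,0,-0.0006,0.03,0,0,0],
  [0.65,0,-0.0006,0.07,0,0,0],
  [0.65,0,-0.0006,0.1,0,0,0],
  [0.65,0,-0.0006,0.122,0,0,0],
  [0.65,0,-0.0006,0.122,0,0,0],
  [0,0,-0.0006,0.122,0,0,0],
  [0,0,-0.0006,0.122,0,0,0],
  [0,0,-0.0006,0.122,0,0,0],
  [0,0,-0.0006,0.122,0,0,0],
], grip_force=30)

```text
clock: 13.12
position: [0.457, 0.0715, 0.1091]
ee_rot: [0.793, 0.61, 0.001, 0.001]
ft_force: [1.7, 0.8, 4.3]
grip_width: 0.295
```

```bash
cat > arc.py <<'E'
import sys, json, math
a,b,n=map(float,sys.argv[1:4]); r=0.08; s,c=lambda d:math.sin(math.radians(d)),lambda d:math.cos(math.radians(d))
print(json.dumps([[0,round(r*(s(a+(b-a)*k/n)-s(a)),4),round(r*(c(a)-c(a+(b-a)*k/n)),4),0,0,0,0] for k in range(1,int(n)+1)]))
E
python3 arc.py 0 60 6; python3 arc.py 60 180 10;python3 arc.py 180 360 15
python3 - <<'E'
from h import *
o=monitor.get_obs(); print(o['position'],o['ft_force'],o['grip_width'])
z=np.load('w2.npz'); W=world('wrist',z['d'],z['T']).reshape(-1,3)
a=np.radians(-15); D=(W[:,:2]-[.5344,.0503]); s=D@[np.cos(a),np.sin(a)]; t=D@[-np.sin(a),np.cos(a)]
m=(abs(t)<.045)&(s>0.04)&(s<.26); s1,z1=s[m],W[m,2]
for e in np.arange(.04,.25,.004):
    q=z1[(s1>=e)&(s1<e+.004)]
    if len(q)>5: print(round(e,3),len(q),np.percentile(q,[10,50,95]).round(3))
E
```

```text
[[0, 0.0139, 0.0012, 0, 0, 0, 0], [0, 0.0274, 0.0048, 0, 0, 0, 0], [0, 0.04, 0.0107, 0, 0, 0, 0], [0, 0.0514, 0.0187, 0, 0, 0, 0], [0, 0.0613, 0.0286, 0, 0, 0, 0], [0, 0.0693, 0.04, 0, 0, 0, 0]]
[[0, 0.0068, 0.0153, 0, 0, 0, 0], [0, 0.0103, 0.0316, 0, 0, 0, 0], [0, 0.0103, 0.0484, 0, 0, 0, 0], [0, 0.0068, 0.0647, 0, 0, 0, 0], [0, 0.0, 0.08, 0, 0, 0, 0], [0, -0.0098, 0.0935, 0, 0, 0, 0], [0, -0.0223, 0.1047, 0, 0, 0, 0], [0, -0.0367, 0.1131, 0, 0, 0, 0], [0, -0.0526, 0.1183, 0, 0, 0, 0], [0, -0.0693, 0.12, 0, 0, 0, 0]]
[[0, -0.0166, -0.0017, 0, 0, 0, 0], [0, -0.0325, -0.0069, 0, 0, 0, 0], [0, -0.047, -0.0153, 0, 0, 0, 0], [0, -0.0595, -0.0265, 0, 0, 0, 0], [0, -0.0693, -0.04, 0, 0, 0, 0], [0, -0.0761, -0.0553, 0, 0, 0, 0], [0, -0.0796, -0.0716, 0, 0, 0, 0], [0, -0.0796, -0.0884, 0, 0, 0, 0], [0, -0.0761, -0.1047, 0, 0, 0, 0], [0, -0.0693, -0.12, 0, 0, 0, 0], [0, -0.0595, -0.1335, 0, 0, 0, 0], [0, -0.047, -0.1447, 0, 0, 0, 0], [0, -0.0325, -0.1531, 0, 0, 0, 0], [0, -0.0166, -0.1583, 0, 0, 0, 0], [0, -0.0, -0.16, 0, 0, 0, 0]]
[0.45695692 0.07145091 0.10905283] [1.7415721  0.75136826 4.3
[... 418 characters left out ...]
 230 [0.02  0.021 0.022]
0.116 240 [0.02  0.02  0.022]
0.12 241 [0.02  0.021 0.022]
0.124 239 [0.02  0.02  0.022]
0.128 216 [0.02  0.02  0.022]
0.132 235 [0.019 0.02  0.022]
0.136 222 [0.019 0.02  0.022]
0.14 240 [0.019 0.02  0.021]
0.144 219 [0.019 0.02  0.021]
0.148 799 [0.02  0.046 0.064]
0.152 245 [0.02  0.022 0.065]
0.156 211 [0.019 0.021 0.065]
0.16 190 [0.02  0.021 0.065]
0.164 126 [0.02  0.063 0.065]
0.168 89 [0.02  0.064 0.065]
0.172 99 [0.021 0.064 0.065]
0.176 83 [0.021 0.064 0.065]
0.18 76 [0.047 0.064 0.065]
0.184 31 [0.061 0.064 0.065]
0.208 511 [0.039 0.054 0.068]
0.212 66 [0.067 0.068 0.069]
0.216 13 [0.068 0.068 0.069]
0.22 17 [0.062 0.064 0.065]
0.224 11 [0.062 0.064 0.066]
```

Call:
servo_tool([
  [0,0.0139,0.0012,0,0,0,0],
  [0,0.0274,0.0048,0,0,0,0],
  [0,0.04,0.0107,0,0,0,0],
  [0,0.0514,0.0187,0,0,0,0],
  [0,0.0613,0.0286,0,0,0,0],
  [0,0.0693,0.04,0,0,0,0],
])

```text
clock: 13.88
position: [0.5129, 0.1269, 0.1086]
ee_rot: [0.793, 0.61, -0.001, 0.001]
ft_force: [-3.3, -5.9, 8.0]
grip_width: 0.297
```

```bash
cat >> h.py <<'E'
def st(phi,c=(0.5342,0.0505)):
    o=monitor.get_obs(); d=o['position'][:2]-np.array(c); th=np.arctan2(d[1],d[0]); f=o['ft_force']
    tang=-(f[0]*np.sin(th)*-1+f[1]*np.cos(th)) # + = resistance against clockwise is force along +theta
    print('t',round(o['clock'],2),'r',np.hypot(*d).round(4),'phi',((165.2-np.degrees(th))%360).round(1),'F ccw',round(-tang,2),'F rad',round(f[0]*np.cos(th)+f[1]*np.sin(th),2),'fz',round(f[2],2),'w',round(o['grip_width'],3),'z',o['position'][2].round(4))
E
python3 -c "
from h import *
st(60)"
```

```text
t 13.88 r 0.0794 phi 59.6 F ccw 4.72 F rad -4.78 fz 8.03 w 0.297 z 0.1086
```

Call:
servo_tool([
  [0,0.0068,0.0153,0,0,0,0],
  [0,0.0103,0.0316,0,0,0,0],
  [0,0.0103,0.0484,0,0,0,0],
  [0,0.0068,0.0647,0,0,0,0],
  [0,0.0,0.08,0,0,0,0],
  [0,-0.0098,0.0935,0,0,0,0],
  [0,-0.0223,0.1047,0,0,0,0],
  [0,-0.0367,0.1131,0,0,0,0],
  [0,-0.0526,0.1183,0,0,0,0],
  [0,-0.0693,0.12,0,0,0,0],
])

```text
clock: 15.12
position: [0.613, 0.0313, 0.1096]
ee_rot: [0.792, 0.61, 0.003, 0.001]
ft_force: [5.1, 3.7, 2.1]
grip_width: 0.297
```

```bash
python3 -c "
from h import *
st(180)"
```

```text
t 15.12 r 0.0811 phi 178.9 F ccw 4.78 F rad 4.13 fz 2.06 w 0.297 z 0.1096
```

Call:
servo_tool([
  [0,-0.0166,-0.0017,0,0,0,0],
  [0,-0.0325,-0.0069,0,0,0,0],
  [0,-0.047,-0.0153,0,0,0,0],
  [0,-0.0595,-0.0265,0,0,0,0],
  [0,-0.0693,-0.04,0,0,0,0],
  [0,-0.0761,-0.0553,0,0,0,0],
  [0,-0.0796,-0.0716,0,0,0,0],
  [0,-0.0796,-0.0884,0,0,0,0],
  [0,-0.0761,-0.1047,0,0,0,0],
  [0,-0.0693,-0.12,0,0,0,0],
  [0,-0.0595,-0.1335,0,0,0,0],
  [0,-0.047,-0.1447,0,0,0,0],
  [0,-0.0325,-0.1531,0,0,0,0],
  [0,-0.0166,-0.1583,0,0,0,0],
  [0,0,-0.16,0,0,0,0],
])

```text
clock: 17.0
position: [0.4574, 0.0709, 0.1089]
ee_rot: [0.793, 0.61, 0.001, 0.002]
ft_force: [10.7, -7.4, 0.9]
grip_width: 0.297
```

```bash
python3 -c "
from h import *
st(360)"; python3 arc.py 0 150 13;python3 arc.py 150 210 6; python3 arc.py 210 240 6
```

```text
t 17.0 r 0.0795 phi 0.1 F ccw 4.37 F rad -12.26 fz 0.93 w 0.297 z 0.1089
[[0, 0.016, 0.0016, 0, 0, 0, 0], [0, 0.0314, 0.0064, 0, 0, 0, 0], [0, 0.0454, 0.0142, 0, 0, 0, 0], [0, 0.0577, 0.0246, 0, 0, 0, 0], [0, 0.0676, 0.0372, 0, 0, 0, 0], [0, 0.0748, 0.0516, 0, 0, 0, 0], [0, 0.079, 0.0672, 0, 0, 0, 0], [0, 0.0799, 0.0832, 0, 0, 0, 0], [0, 0.0777, 0.0991, 0, 0, 0, 0], [0, 0.0723, 0.1143, 0, 0, 0, 0], [0, 0.064, 0.1281, 0, 0, 0, 0], [0, 0.053, 0.1399, 0, 0, 0, 0], [0, 0.04, 0.1493, 0, 0, 0, 0]]
[[0, -0.0126, 0.0059, 0, 0, 0, 0], [0, -0.0261, 0.0095, 0, 0, 0, 0], [0, -0.04, 0.0107, 0, 0, 0, 0], [0, -0.0539, 0.0095, 0, 0, 0, 0], [0, -0.0674, 0.0059, 0, 0, 0, 0], [0, -0.08, -0.0, 0, 0, 0, 0]]
[[0, -0.0059, -0.0037, 0, 0, 0, 0], [0, -0.0114, -0.008, 0, 0, 0, 0], [0, -0.0166, -0.0127, 0, 0, 0, 0], [0, -0.0213, -0.0179, 0, 0, 0, 0], [0, -0.0255, -0.0234, 0, 0, 0, 0], [0, -0.0293, -0.0293, 0, 0, 0, 0]]
```

Call:
servo_tool([
  [0,0.016,0.0021,0,0,0,0],
  [0,0.0314,0.0074,0,0,0,0],
  [0,0.0454,0.0152,0,0,0,0],
  [0,0.0577,0.0256,0,0,0,0],
  [0,0.0676,0.0382,0,0,0,0],
  [0,0.0748,0.0526,0,0,0,0],
  [0,0.079,0.0682,0,0,0,0],
  [0,0.0799,0.0842,0,0,0,0],
  [0,0.0777,0.1001,0,0,0,0],
  [0,0.0723,0.1153,0,0,0,0],
  [0,0.064,0.1291,0,0,0,0],
  [0,0.053,0.1409,0,0,0,0],
  [0,0.04,0.1503,0,0,0,0],
])

```text
clock: 18.62
position: [0.6116, 0.0741, 0.109]
ee_rot: [0.792, 0.611, 0.001, -0.001]
ft_force: [-1.0, 4.4, 5.8]
grip_width: 0.299
```

```bash
python3 - <<'E'
from h import *
st(150)
im,d,T=snap('top'); np.savez('t2.npz',im=im,d=d,T=T); st(150)
W=world('top',d,T); W=W.reshape(-1,3)
W0=np.load('top0.npz'); W0=world('top',W0['d'],W0['T']).reshape(-1,3)
a=np.radians(-15)
for X in (W0,W):
    D=(X[:,:2]-[.5344,.0503]); s=D@[np.cos(a),np.sin(a)]; t=D@[-np.sin(a),np.cos(a)]
    m=(abs(t)<.043)&(s>0.05)&(s<.24)
    q=[ (round(e,3),round(float(np.percentile(X[m][(s[m]>=e)&(s[m]<e+.005),2],60)),3)) for e in np.arange(.05,.24,.005) if ((s[m]>=e)&(s[m]<e+.005)).sum()>3]; print(q)
E
```

```text
t 18.62 r 0.0809 phi 148.2 F ccw 4.53 F rad 0.37 fz 5.81 w 0.299 z 0.109
t 18.68 r 0.0809 phi 150.5 F ccw 0.6 F rad 1.84 fz 8.75 w 0.291 z 0.1089
[(np.float64(0.05), 0.07), (np.float64(0.055), 0.071), (np.float64(0.06), 0.067), (np.float64(0.065), 0.056), (np.float64(0.07), 0.069), (np.float64(0.075), 0.071), (np.float64(0.085), 0.023), (np.float64(0.09), 0.022), (np.float64(0.095), 0.023), (np.float64(0.1), 0.022), (np.float64(0.105), 0.023), (np.float64(0.11), 0.022), (np.float64(0.115), 0.023), (np.float64(0.12), 0.022), (np.float64(0.125), 0.022), (np.float64(0.13), 0.022), (np.float64(0.135), 0.022), (np.float64(0.14), 0.023), (np.float64(0.145), 0.022), (np.float64(0.15), 0.059), (np.float64(0.155), 0.066), (np.float64(0.16), 0.067), (np.float64(0.165), 0.068), (np.float64(0.17), 0.069), (np.float64(0.175), 0.067), (np.float64(0.18), 0.068), (np.float64(0.185), 0.066), (np.float64(0.2), 0.022), (np.float64(0.205), 0.023), (np.float64(0.21), 0.057), (np.float64(0.215), 0.071), (np.float64(0.22), 0.063), (np.float64(0.225), 0.067), (np.float64(0.23), 0.07), (np.float64(0.235), 0.
[... 154 characters left out ...]
(0.075), 0.503), (np.float64(0.08), 0.508), (np.float64(0.085), 0.507), (np.float64(0.09), 0.506), (np.float64(0.095), 0.504), (np.float64(0.1), 0.502), (np.float64(0.105), 0.501), (np.float64(0.11), 0.497), (np.float64(0.115), 0.494), (np.float64(0.12), 0.49), (np.float64(0.125), 0.483), (np.float64(0.155), 0.061), (np.float64(0.16), 0.063), (np.float64(0.165), 0.064), (np.float64(0.17), 0.066), (np.float64(0.175), 0.065), (np.float64(0.18), 0.066), (np.float64(0.185), 0.065), (np.float64(0.2), 0.023), (np.float64(0.205), 0.022), (np.float64(0.21), 0.059), (np.float64(0.215), 0.069), (np.float64(0.22), 0.062), (np.float64(0.225), 0.068), (np.float64(0.23), 0.07), (np.float64(0.235), 0.069)]
```

```bash
python3 arc.py 150 240 10; for a in 240 255 270; do python3 arc.py $a $((a+15)) 5; done; for a in 285 291 297 303 309 315 321 327 333 339; do python3 arc.py $a $((a+6)) 3; done
```

```text
[[0, -0.0113, 0.0054, 0, 0, 0, 0], [0, -0.0234, 0.009, 0, 0, 0, 0], [0, -0.0358, 0.0106, 0, 0, 0, 0], [0, -0.0484, 0.0103, 0, 0, 0, 0], [0, -0.0607, 0.008, 0, 0, 0, 0], [0, -0.0725, 0.0038, 0, 0, 0, 0], [0, -0.0836, -0.0022, 0, 0, 0, 0], [0, -0.0935, -0.0098, 0, 0, 0, 0], [0, -0.1022, -0.0189, 0, 0, 0, 0], [0, -0.1093, -0.0293, 0, 0, 0, 0]]
[[0, -0.002, -0.0037, 0, 0, 0, 0], [0, -0.0038, -0.0075, 0, 0, 0, 0], [0, -0.0054, -0.0113, 0, 0, 0, 0], [0, -0.0068, -0.0153, 0, 0, 0, 0], [0, -0.008, -0.0193, 0, 0, 0, 0]]
[[0, -0.001, -0.0041, 0, 0, 0, 0], [0, -0.0017, -0.0082, 0, 0, 0, 0], [0, -0.0023, -0.0123, 0, 0, 0, 0], [0, -0.0026, -0.0165, 0, 0, 0, 0], [0, -0.0027, -0.0207, 0, 0, 0, 0]]
[[0, 0.0001, -0.0042, 0, 0, 0, 0], [0, 0.0004, -0.0084, 0, 0, 0, 0], [0, 0.001, -0.0125, 0, 0, 0, 0], [0, 0.0017, -0.0166, 0, 0, 0, 0], [0, 0.0027, -0.0207, 0, 0, 0, 0]]
[[0, 0.0008, -0.0027, 0, 0, 0, 0], [0, 0.0016, -0.0053, 0, 0, 0, 0], [0, 0.0026, -0.008, 0, 0, 0, 0]]
[[0, 0.001, -0.0026, 0, 0, 0, 0], [0, 0.0022, -0.0051, 0, 0, 0, 0], [0, 0.0034, -0.0076, 0, 0, 0, 0]]
[[0, 0.0013, -0.0025, 0, 0, 0, 0], [0, 0.0027, -0.0049, 0, 0, 0, 0], [0, 0.0042, -0.0073, 0, 0, 0, 0]]
[[0, 0.0016, -0.0023, 0, 0, 0, 0], [0, 0.0032, -0.0046, 0, 0, 0, 0], [0, 0.0049, -0.0068, 0, 0, 0, 0]]
[[0, 0.0018, -0.0021, 0, 0, 0, 0], [0, 0.0037, -0.0042, 0, 0, 0, 0], [0, 0.0056, -0.0062, 0, 0, 0, 0]]
[[0, 0.002, -0.0019, 0, 0, 0, 0], [0, 0.0041, -0.0038, 0, 0, 0, 0], [0, 0.0062, -0.0056, 0, 0, 0, 0]]
[[0, 0.0022, -0.0017, 0, 0, 0, 0], [0, 0.0045, -0.0034, 0, 0, 0, 0], [0, 0.0068, -0.0049, 0, 0, 0, 0]]
[[0, 0.0024, -0.0015, 0, 0, 0, 0], [0, 0.0048, -0.0029, 0, 0, 0, 0], [0, 0.0073, -0.0042, 0, 0, 0, 0]]
[[0, 0.0025, -0.0012, 0, 0, 0, 0], [0, 0.0051, -0.0024, 0, 0, 0, 0], [0, 0.0076, -0.0034, 0, 0, 0, 0]]
[[0, 0.0026, -0.001, 0, 0, 0, 0], [0, 0.0053, -0.0018, 0, 0, 0, 0], [0, 0.008, -0.0026, 0, 0, 0, 0]]
```

Call:
servo_tool([
  [0,-0.0113,0.0054,0,0,0,0],
  [0,-0.0234,0.009,0,0,0,0],
  [0,-0.0358,0.0106,0,0,0,0],
  [0,-0.0484,0.0103,0,0,0,0],
  [0,-0.0607,0.008,0,0,0,0],
  [0,-0.0725,0.0038,0,0,0,0],
  [0,-0.0836,-0.0022,0,0,0,0],
  [0,-0.0935,-0.0098,0,0,0,0],
  [0,-0.1022,-0.0189,0,0,0,0],
  [0,-0.1093,-0.0293,0,0,0,0],
])

```text
clock: 19.92
position: [0.5567, -0.0274, 0.1093]
ee_rot: [0.793, 0.609, 0.001, 0.001]
ft_force: [6.3, -4.3, 4.8]
grip_width: 0.295
```

```bash
python3 -c "
from h import *
st(0)"
```

```text
t 19.93 r 0.0811 phi 239.1 F ccw 4.87 F rad 5.87 fz 4.85 w 0.295 z 0.1093
```

Call:
servo_tool([
  [0,-0.002,-0.0037,0,0,0,0],
  [0,-0.0038,-0.0075,0,0,0,0],
  [0,-0.0054,-0.0113,0,0,0,0],
  [0,-0.0068,-0.0153,0,0,0,0],
  [0,-0.008,-0.0193,0,0,0,0],
])

```text
clock: 20.55
position: [0.5357, -0.0304, 0.1092]
ee_rot: [0.793, 0.609, 0.0, 0.001]
ft_force: [3.4, -6.2, 7.2]
grip_width: 0.295
```

```bash
python3 -c "
from h import *
st(0)"
```

```text
t 20.55 r 0.0809 phi 254.2 F ccw 3.29 F rad 6.24 fz 7.22 w 0.295 z 0.1092
```

Call:
servo_tool([
  [0,-0.001,-0.0041,0,0,0,0],
  [0,-0.0017,-0.0082,0,0,0,0],
  [0,-0.0023,-0.0123,0,0,0,0],
  [0,-0.0026,-0.0165,0,0,0,0],
  [0,-0.0027,-0.0207,0,0,0,0],
])

```text
clock: 21.18
position: [0.5147, -0.0277, 0.1091]
ee_rot: [0.793, 0.609, 0.0, 0.001]
ft_force: [2.3, -5.9, 7.8]
grip_width: 0.297
```

```bash
python3 -c "
from h import *
st(0)"
```

```text
t 21.18 r 0.0806 phi 269.2 F ccw 3.67 F rad 5.15 fz 7.76 w 0.297 z 0.1091
```

Call:
servo_tool([
  [0,0.0001,-0.0042,0,0,0,0],
  [0,0.0004,-0.0084,0,0,0,0],
  [0,0.001,-0.0125,0,0,0,0],
])

```text
clock: 21.55
position: [0.5027, -0.0235, 0.109]
ee_rot: [0.793, 0.609, -0.0, 0.001]
ft_force: [0.9, -6.2, 9.0]
grip_width: 0.294
```

```bash
python3 -c "
from h import *
st(0)"; python3 arc.py 279 285 2
```

```text
t 21.55 r 0.0805 phi 278.3 F ccw 3.25 F rad 5.34 fz 8.96 w 0.294 z 0.109
[[0, 0.0008, -0.0041, 0, 0, 0, 0], [0, 0.0017, -0.0082, 0, 0, 0, 0]]
```

Call:
servo_tool([
  [0,0.0008,-0.0041,0,0,0,0],
  [0,0.0017,-0.0082,0,0,0,0],
])

```text
clock: 21.8
position: [0.4951, -0.0197, 0.109]
ee_rot: [0.793, 0.609, -0.0, 0.001]
ft_force: [0.7, -5.8, 8.7]
grip_width: 0.294
```

```bash
python3 -c "
from h import *
st(0)"
```

```text
t 21.8 r 0.0804 phi 284.3 F ccw 3.49 F rad 4.74 fz 8.71 w 0.294 z 0.109
```

Call:
servo_tool([
  [0,0.0008,-0.0027,0,0,0,0],
  [0,0.0016,-0.0053,0,0,0,0],
  [0,0.0026,-0.008,0,0,0,0],
])

```text
clock: 22.18
position: [0.4879, -0.0151, 0.109]
ee_rot: [0.793, 0.609, -0.0, 0.001]
ft_force: [-0.6, -6.3, 8.2]
grip_width: 0.294
```

```bash
python3 -c "
from h import *
st(0)"
```

```text
t 22.18 r 0.0802 phi 290.4 F ccw 3.12 F rad 5.45 fz 8.19 w 0.294 z 0.109
```

Call:
servo_tool([
  [0,0.001,-0.0026,0,0,0,0],
  [0,0.0022,-0.0051,0,0,0,0],
  [0,0.0034,-0.0076,0,0,0,0],
])

```text
clock: 22.55
position: [0.4814, -0.0098, 0.1089]
ee_rot: [0.793, 0.61, -0.0, 0.001]
ft_force: [-0.6, -5.7, 8.8]
grip_width: 0.295
```

```bash
python3 -c "
from h import *
st(0)"
```

```text
t 22.55 r 0.0802 phi 296.4 F ccw 3.33 F rad 4.66 fz 8.82 w 0.295 z 0.1089
```

Call:
servo_tool([
  [0,0.0013,-0.0025,0,0,0,0],
  [0,0.0027,-0.0049,0,0,0,0],
  [0,0.0042,-0.0073,0,0,0,0],
])

```text
clock: 22.92
position: [0.4753, -0.0037, 0.1089]
ee_rot: [0.793, 0.61, -0.0, 0.001]
ft_force: [-0.8, -5.4, 8.7]
grip_width: 0.299
```

```bash
python3 -c "
from h import *
st(0)"
```

```text
t 22.93 r 0.0801 phi 302.6 F ccw 3.42 F rad 4.23 fz 8.66 w 0.299 z 0.1089
```

Call:
servo_tool([
  [0,0.0016,-0.0023,0,0,0,0],
  [0,0.0032,-0.0046,0,0,0,0],
  [0,0.0049,-0.0068,0,0,0,0],
])

```text
clock: 23.3
position: [0.47, 0.0029, 0.1088]
ee_rot: [0.793, 0.61, -0.0, 0.001]
ft_force: [-0.6, -4.2, 9.2]
grip_width: 0.299
```

```bash
python3 -c "
from h import *
st(0)"
```

```text
t 23.3 r 0.0799 phi 308.7 F ccw 3.07 F rad 2.99 fz 9.24 w 0.299 z 0.1088
```

Call:
servo_tool([
  [0,0.0018,-0.0021,0,0,0,0],
  [0,0.0037,-0.0042,0,0,0,0],
  [0,0.0056,-0.0062,0,0,0,0],
])

```text
clock: 23.68
position: [0.4654, 0.01, 0.1088]
ee_rot: [0.793, 0.61, -0.0, 0.001]
ft_force: [0.2, -4.4, 9.0]
grip_width: 0.297
```

```bash
python3 -c "
from h import *
st(0)"
```

```text
t 23.68 r 0.0798 phi 314.7 F ccw 3.91 F rad 2.07 fz 8.97 w 0.297 z 0.1088
```

Call:
servo_tool([
  [0,0.002,-0.0019,0,0,0,0],
  [0,0.0041,-0.0038,0,0,0,0],
  [0,0.0062,-0.0056,0,0,0,0],
])

```text
clock: 24.05
position: [0.4616, 0.0176, 0.1088]
ee_rot: [0.793, 0.61, -0.0, 0.001]
ft_force: [-0.7, -2.9, 9.8]
grip_width: 0.291
```

```bash
python3 -c "
from h import *
st(0)"
```

```text
t 24.05 r 0.0798 phi 320.8 F ccw 2.33 F rad 1.85 fz 9.8 w 0.291 z 0.1088
```

Call:
servo_tool([
  [0,0.0022,-0.0017,0,0,0,0],
  [0,0.0045,-0.0034,0,0,0,0],
  [0,0.0068,-0.0049,0,0,0,0],
])

```text
clock: 24.42
position: [0.4586, 0.0255, 0.1088]
ee_rot: [0.793, 0.61, -0.0, 0.001]
ft_force: [0.2, -4.3, 8.6]
grip_width: 0.293
```

```bash
python3 -c "
from h import *
st(0)"
```

```text
t 24.43 r 0.0796 phi 326.9 F ccw 4.18 F rad 1.2 fz 8.63 w 0.293 z 0.1088
```

Call:
servo_tool([
  [0,0.0024,-0.0015,0,0,0,0],
  [0,0.0048,-0.0029,0,0,0,0],
  [0,0.0073,-0.0042,0,0,0,0],
])

```text
clock: 24.8
position: [0.4564, 0.0337, 0.1088]
ee_rot: [0.793, 0.61, -0.0, 0.001]
ft_force: [0.7, -3.7, 8.6]
grip_width: 0.296
```

```bash
python3 -c "
from h import *
st(0)"; for a in 345 351 357 363 369 375 381; do python3 arc.py $a $((a+6)) 3; done
```

```text
t 24.8 r 0.0796 phi 333.0 F ccw 3.8 F rad 0.06 fz 8.62 w 0.296 z 0.1088
[[0, 0.0027, -0.0007, 0, 0, 0, 0], [0, 0.0054, -0.0013, 0, 0, 0, 0], [0, 0.0082, -0.0017, 0, 0, 0, 0]]
[[0, 0.0028, -0.0004, 0, 0, 0, 0], [0, 0.0055, -0.0007, 0, 0, 0, 0], [0, 0.0083, -0.0009, 0, 0, 0, 0]]
[[0, 0.0028, -0.0001, 0, 0, 0, 0], [0, 0.0056, -0.0001, 0, 0, 0, 0], [0, 0.0084, 0.0, 0, 0, 0, 0]]
[[0, 0.0028, 0.0002, 0, 0, 0, 0], [0, 0.0056, 0.0005, 0, 0, 0, 0], [0, 0.0083, 0.0009, 0, 0, 0, 0]]
[[0, 0.0027, 0.0005, 0, 0, 0, 0], [0, 0.0055, 0.0011, 0, 0, 0, 0], [0, 0.0082, 0.0017, 0, 0, 0, 0]]
[[0, 0.0027, 0.0008, 0, 0, 0, 0], [0, 0.0053, 0.0016, 0, 0, 0, 0], [0, 0.008, 0.0026, 0, 0, 0, 0]]
[[0, 0.0026, 0.001, 0, 0, 0, 0], [0, 0.0051, 0.0022, 0, 0, 0, 0], [0, 0.0076, 0.0034, 0, 0, 0, 0]]
```

Call:
servo_tool([
  [0,0.0025,-0.0012,0,0,0,0],
  [0,0.0051,-0.0024,0,0,0,0],
  [0,0.0076,-0.0034,0,0,0,0],
])

```text
clock: 25.18
position: [0.4552, 0.0419, 0.1088]
ee_rot: [0.793, 0.61, -0.0, 0.001]
ft_force: [1.0, -3.7, 7.3]
grip_width: 0.298
```

```bash
python3 -c "
from h import *
st(0)"
```

```text
t 25.18 r 0.0795 phi 339.0 F ccw 3.74 F rad -0.58 fz 7.33 w 0.298 z 0.1088
```

Call:
servo_tool([
  [0,0.0026,-0.001,0,0,0,0],
  [0,0.0053,-0.0018,0,0,0,0],
  [0,0.008,-0.0026,0,0,0,0],
])

```text
clock: 25.55
position: [0.4548, 0.0503, 0.1088]
ee_rot: [0.793, 0.61, 0.0, 0.001]
ft_force: [1.1, -2.9, 8.0]
grip_width: 0.294
```

```bash
python3 -c "
from h import *
st(0)"
```

```text
t 25.55 r 0.0794 phi 345.0 F ccw 2.94 F rad -1.05 fz 7.96 w 0.294 z 0.1088
```

Call:
servo_tool([
  [0,0.0027,-0.0007,0,0,0,0],
  [0,0.0054,-0.0013,0,0,0,0],
  [0,0.0082,-0.0017,0,0,0,0],
])

```text
clock: 25.92
position: [0.4553, 0.0585, 0.1088]
ee_rot: [0.793, 0.61, -0.0, 0.001]
ft_force: [0.1, -3.1, 7.8]
grip_width: 0.293
```

```bash
python3 -c "
from h import *
st(0)"
```

```text
t 25.93 r 0.0793 phi 351.0 F ccw 3.03 F rad -0.39 fz 7.84 w 0.293 z 0.1088
```

Call:
servo_tool([
  [0,0.0028,-0.0004,0,0,0,0],
  [0,0.0055,-0.0007,0,0,0,0],
  [0,0.0083,-0.0009,0,0,0,0],
])

```text
clock: 26.3
position: [0.4565, 0.0662, 0.1087]
ee_rot: [0.793, 0.61, -0.0, 0.001]
ft_force: [0.6, -6.8, 7.7]
grip_width: 0.294
```

```bash
python3 -c "
from h import *
st(0)
im,d,T=snap('top'); cv2.imwrite('pics/t3.png',cv2.resize(im[120:260,260:380],None,fx=5,fy=4,interpolation=cv2.INTER_CUBIC))
im,d,T=snap('scene'); cv2.imwrite('pics/s3.png',cv2.resize(im[170:290,260:400],None,fx=5,fy=5,interpolation=cv2.INTER_CUBIC))
st(0)"
```

```text
t 26.3 r 0.0793 phi 356.6 F ccw 6.55 F rad -1.9 fz 7.71 w 0.294 z 0.1087
t 26.4 r 0.0793 phi 356.8 F ccw 4.12 F rad -2.29 fz 7.36 w 0.295 z 0.1087
```

View pics/s3.png

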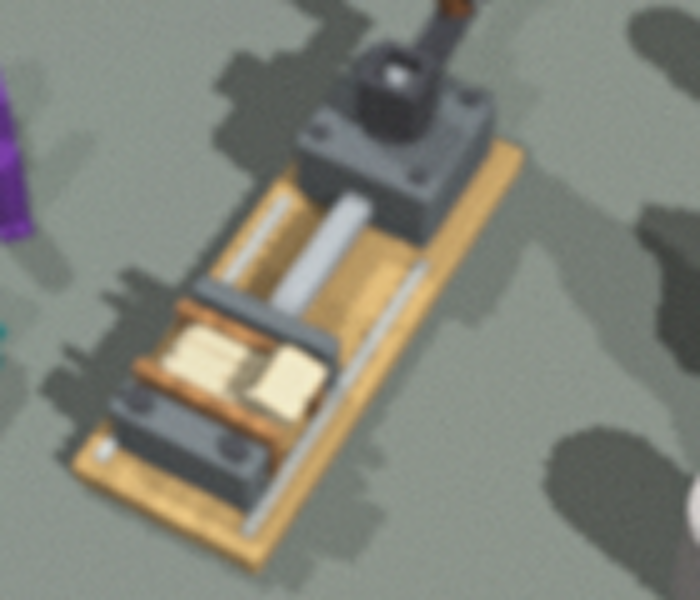

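The scene view shows the horse upright, touching the jaw cork at about (250,330) and the stop cork at about (215,400). The grip effort jumped from 3.1 to 6.5 N, which suggests about 35 N of clamping. One more small nudge to confirm.

Call:
servo_tool([
  [0,0.0008,0,0,0,0,0],
  [0,0.0014,0,0,0,0,0],
])

```text
clock: 26.65
position: [0.4567, 0.0674, 0.1087]
ee_rot: [0.793, 0.61, -0.0, 0.001]
ft_force: [0.0, -6.3, 8.7]
grip_width: 0.295
```

```bash
python3 -c "
from h import *
st(0)"
```

```text
t 26.65 r 0.0793 phi 357.5 F ccw 6.1 F rad -1.38 fz 8.7 w 0.295 z 0.1087
```

Call:
servo_tool([
  [0,0.0008,0,0,0,0,0],
  [0,0.0016,0,0,0,0,0],
])

```text
clock: 26.9
position: [0.4571, 0.0689, 0.1087]
ee_rot: [0.793, 0.61, -0.001, 0.001]
ft_force: [0.2, -5.7, 8.5]
grip_width: 0.295
```

```bash
python3 -c "
from h import *
st(0)"
```

```text
t 26.9 r 0.0793 phi 358.6 F ccw 5.54 F rad -1.47 fz 8.5 w 0.295 z 0.1087
```

Call:
servo_tool([
  [0,0.0014,0,0,0,0,0],
  [0,0.0028,0,0,0,0,0],
])

```text
clock: 27.15
position: [0.4577, 0.0714, 0.1087]
ee_rot: [0.793, 0.61, -0.001, 0.001]
ft_force: [-1.1, -7.3, 9.6]
grip_width: 0.291
```

```bash
python3 -c "
from h import *
st(0)"
```

```text
t 27.15 r 0.0793 phi 0.5 F ccw 7.37 F rad -0.89 fz 9.6 w 0.291 z 0.1087
```

The effort is now 7.4 N against about 3 N free, so roughly 44 N of clamping. Letting go and withdrawing straight up.

Call:
servo_tool([
  [0.7,0,0,0,0,0,0],
  [0.7,0,0,0,0,0,0],
  [0.7,0,0,0,0,0,0],
  [0.7,0,0,0,0,0,0],
  [0.7,0,0,-0.02,0,0,0],
  [0.7,0,0,-0.06,0,0,0],
  [0.7,0,0,-0.11,0,0,0],
  [0.7,0,0,-0.14,0,0,0],
  [0.7,0,0,-0.14,0,0,0],
  [0.7,0,0,-0.14,0,0,0],
])

```text
clock: 28.4
position: [0.4573, 0.0725, 0.2476]
ee_rot: [0.793, 0.61, -0.0, -0.0]
ft_force: [-0.9, 0.3, -0.7]
grip_width: 0.701
```

```bash
python3 - <<'E'
from h import *
st(0)
im,d,T=snap('wrist'); cv2.imwrite('pics/w5.png',im); W=world('wrist',d,T); Z=W[...,2]
for n,lo,hi in [('grip',.145,.165),('arm',.087,.095)]:
    m=((Z>lo)&(Z<hi)); m[250:]=0; P=W[m]; P=P[np.hypot(P[:,0]-.5,P[:,1]-.06)<.1]
    r=cv2.minAreaRect((P[:,:2]*1000).astype(np.float32)); print(n,len(P),np.median(P,0).round(4),np.round(r[0],1))
P=W[200:330,270:390].reshape(-1,3); P=P[(P[:,2]>.112)&(P[:,2]<.13)]; print('hubtop',len(P),np.median(P,0).round(4))
E
```

```text
t 28.4 r 0.0799 phi 1.2 F ccw -0.08 F rad 0.95 fz -0.67 w 0.701 z 0.2476
grip 760 [0.455  0.0668 0.1508] [456.   66.7]
arm 855 [0.5006 0.0589 0.0911] [480.4  61.3]
hubtop 1064 [0.532  0.0494 0.1191]
```

View pics/w5.png

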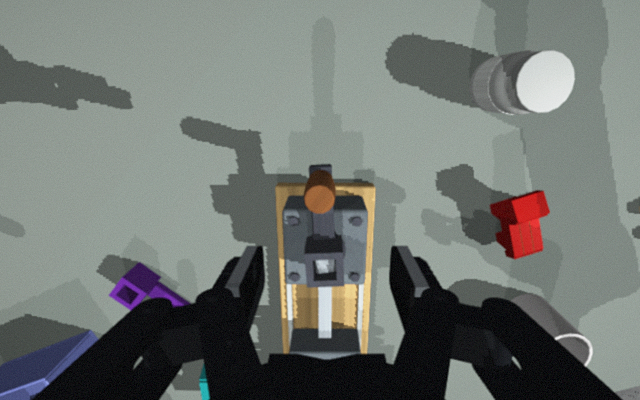

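The crank ran back about 3° on release, which fits the clamp having pressed with more than 30 N. It is still home: hub top 0.119, arm top 0.091. The robot is clear of everything, so I hand in.

```bash
python3 - <<'E'
from h import *
im,d,T=snap('wrist'); W=world('wrist',d,T); Z=W[...,2]
m=((Z>.145)&(Z<.165)); m[250:]=0; P=W[m]; P=P[np.hypot(P[:,0]-.5,P[:,1]-.06)<.1]; print('grip',np.median(P,0).round(4))
print(ticket.hand_in())
E
```

```text
grip [0.455  0.0669 0.1509]
the job is handed in; nothing more can be done
None
```

The steel crank is fully home on the shaft, the horse is clamped against the stop, and the job was handed in at about 28.5 s. No verdict was reported.

- **Fitting:** I gripped the crank by its hub, turned it to match the shaft, and lowered it without forcing. The vertical force stayed within a few newtons. The depth image then showed the arm top at 0.091 m and the grip top at 0.151 m, which matches the crank sitting on its shoulder.
- **Winding:** I wound it clockwise by the wooden grip through about two turns. The effort at the grip was about 3 N while turning slowly and free. It stiffened near the end, and I let go at about 7.4 N, which I estimate as about 44 N of clamping. The last readings were noisy: 6.5, 6.1, 5.5, then 7.4 N.
- **After letting go:** The crank ran back about 3° and stopped. That fits a clamp that had pressed harder than 30 N and settled near 30 N, though the clamping force was only inferred from the grip.
- **Final checks:** The crank was still home, with its hub top at 0.119 m. Two pictures in a row showed the grip in the same place, so it was at rest. The robot was clear of everything.
- **Horse and bystanders:** I last saw the horse upright between both cork faces in a scene view just before the final tightening, not after release. I did not re-measure the bystanders, but nothing on the robot's path came near them.

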